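Seat a board carrier on the studs of an inspection stage

ROBOT

A 6-joint arm with a two-finger parallel gripper is mounted at the origin on the work surface. World frame = base frame: x ahead of the robot, y to its left, z up, the work surface at z = 0. Lengths are in m, angles in degrees, forces in N, time in s.
With the tool pointing down it reaches from about 0.4 to 0.825 m from the base axis. Payload 7 kg.
Tool frame: the origin (TCP) lies on the centre line of the jaws, within the pads' length; the fingertips stand 19 mm ahead of it and the grasp point (between the pads) is the TCP (r.tip_extent is the distance from the TCP to the fingertips, in m); z points along the fingers, y is the line along which they close (so a half turn about z gives the same grasp; the last joint's range is limited). The gripper opens to 88 mm and grips with 3 to 60 N. Pads are 19 mm wide; open, the fingers measure 130 mm over their backs; the gripper's body (78 mm by 193 mm) begins 47 mm behind the grasp point.
Start: joints at [83.314, 20.546, 0.682, 0, -70.136, -16.507], TCP at [0.266, 0.62, 0.246] pointing down, gripper open.
Joint ranges: [-176.03, 176.03], [-82.01, 121.73], [-58.28, 71.71], [-173.87, 95.51], [-174.79, -0.11], [-173.66, 173.66]. Speed limits (degrees/s): [136.94, 136.94, 172.46, 180, 180, 180].

INTERFACE

Orientations are given as [roll, pitch, yaw] about the fixed x, y, z axes, in that order (R = Rz(yaw) Ry(pitch) Rx(roll)).
In Python, from plant import r gives the robot as it stands. The module is installed in compiled form; this text tells all that it offers.
- The arm moves only by the tool jog_arm, never from a script. Its argument "deltas" is a list that holds one entry, the list of rows, each a list of 5 numbers: the opening, from -1 (shut) to 1 (fully open), then the shift along the world's x, y, z in cm, then the turn about the world's z in rad. In form: [[[claw, dx, dy, dz, turn], ...]]. A call has 1 to 8 rows; each row shifts and turns the commanded pose from where the row before left it; what a row does not reach is not made up. A row lasts 1/8 s, in which the tool goes at most 62.5 mm and 10.7 degrees, less where a joint would pass 70% of its speed; a pose out of reach is approached as far as the arm can. A call with a gripper value outside its range is refused whole. The fingers move at their own pace and stop on an object; "force" is the grip in N (left out, the last holds). Time passes only in rows, so rows that do not move let the fingers close. It gives the time, the measured TCP pose, the force, the opening and the grip force at its end, in the units of the state.
- r.get_state(): the state, without advancing time (a new reading comes with each control period).
- r.capture(name): name is "side" or "top"; returns the picture (384x512x3 uint8, blue, green, red); there is no depth.
- r.camera_info(name): a dict with "fx", "fy", "cx", "cy" (pixels), "view" (4x4, takes a point from world to camera coordinates). Camera axes: x right, y up, looking along -z (the intrinsics and any distortion apply to the point x, -y, -z); pixel columns grow to the right and rows downward; lengths in m; the calibration is good to about 2 mm. A picture is of the moment at which its call begins. camera_info takes no time and is no camera call.
- r.close_job(): hands the job in; it is judged then, once.
The state is a dict: "time_s": time; "joints": joint angles; "qd": joint speeds; "joint_torque": joint torques, N m; "tcp_pos": TCP position; "eef_rot": TCP orientation; "contact_force": force on the tool from outside, world axes, zero at the start; "moment": the same for the moment, N m; "gripper_width": finger opening in m; "gripper_force": force on a finger pad.
Only numpy, scipy, OpenCV 4.12 (cv2) and the standard library are available. Lean on these libraries where they do the work, as an engineer would, in place of code of your own. Each camera call takes 0.05 s, during which the arm holds its last target. There are 200 camera calls.

TASK

Pick the aluminium board carrier out of the pink foam tray by its square boss and put it on the inspection stage, turned so that the stage's centre pin enters the bore and all four studs enter the corner holes, then slide it fully home, flat on the turntable, and let go of it. The turntable is clamped at an unknown small angle, so find the studs by feel: go gently, never force the carrier, and leave the other things on the bench alone.

Things in the scene. Friction and masses are not known exactly. Their poses are not given: they have to be found in the camera images.
- carrier: Loose aluminium plate, 120 (its x) x 90 (its y) x 8 mm, about 0.3 kg, thin green circuit strips (2.5 mm high) on its long edges. Origin: centre of underside, z up. Four through holes, 7.6 mm diameter, at x = +-44, y = +-30 mm. A bore of 17.6 mm diameter, 36 mm deep, opens in the middle of the underside. Fits two ways round, half a turn apart. Starts flat in the tray.
- boss (a point): Centre of the top of the carrier's grip: a solid-topped square boss 30 x 30 mm, sides along the plate's x and y, standing 34 mm above the plate in its middle (its top 42 mm above the underside). Axes as the carrier.
- stage: Inspection stage bolted to the bench: grey base 160 (its x) x 150 (its y) x 30 mm, origin at the centre of its underside, under a steel turntable of 140 mm diameter, 12 mm thick. The turntable is clamped (does not turn under light loads) with the 88 mm side of its stud rectangle up to 0.25 rad either way from the base's x axis; this angle is not reported.
- seat (a point): Centre of the turntable's top, 42 mm above the bench, axes as the base; the carrier's origin when home. Here stands a pin, 16 mm diameter, 30 mm high, its last 8 mm tapering to 7 mm diameter. Around it four fixed studs in an 88 x 60 mm rectangle centred on the pin, 6 mm diameter, 14 mm high, the last 3 mm tapering to 3 mm diameter.
- tray: Pink foam tray fixed to the bench, 190 (its x) x 180 (its y) x 24 mm, walls and floor 12 mm thick, origin at the centre of its underside. The carrier lies on its floor.
- jar: Bystander: small clear jar with white cap, 48 mm diameter, 55 mm high, loose. Origin at the centre of its underside.
- driver: Bystander: screwdriver with black handle, 160 mm long, lying loose.
- board: Bystander: loose green circuit board, 70 x 100 x 4 mm, with parts up to 8 mm high on it. Origin at the centre of its underside.
Not all that is in view belongs to the job. There is more than one size of the stage; the job needs the smaller.

How it is judged (in metres and radians):
On the way, in this order (a step that is already met when the one before it is completed fails the run):
1. the carrier is lifted out of the tray (height (world z) of carrier above 0.035 m and contact force between carrier and tray below 0.05 N), for 0.2 s.
2. the carrier's bore is on the centre pin (horizontal distance between carrier and seat below 0.005 m and z of carrier in the frame of seat below 0.02 m), for 0.1 s.
At the end, for the whole second after the job is handed in: The carrier sits on the stage with pin and studs through its holes: origin within 3 mm of the seat sideways and 2 mm in height, level within 0.03 rad, at rest and released (horizontal distance between carrier and seat below 0.003 m and z of carrier in the frame of seat between -0.002 and 0.002 m and angle between carrier's own z axis and vertical below 0.03 rad and linear speed of carrier below 0.01 m/s and angular speed of carrier below 0.05 rad/s); the robot touches nothing.
It fails at once if the carrier is forced against the stage (over 40 N) (contact force between carrier and stage above 40 N).
It fails at once if a bystander is moved by more than 20 mm (distance of any of jar, driver, board from where it was at the start of the episode above 0.02 m).
It also fails if it takes over 72 s, if anything falls off the work surface, if the arm or the gripper's body presses on something with over 40 N, if the wrist force passes 120 N, or if a joint passes its speed limit or range.

## Working session

There is one attempt and no reset: what is moved stays moved. The work goes in short steps, Python scripts to look and compute and a tool call to move; the robot and the scene stay as the last step left them, time stands still between calls to the robot, and variables do not carry over. Pictures are saved under pics/ and viewed, at most 10 in all, crops included, and the job is handed in when it is done.

Besides the shell and the picture viewer there is one more tool, called as name([rows], argument=value, ...), one row to a line, values as JSON. jog_arm: Moves the arm, as the interface text tells. Its arguments: {"type":"object","properties":{"deltas":{"type":"array"},"force":{"type":"number"}},"required":["deltas"]}

```bash
mkdir -p pics
python3 - <<'E'
from plant import r
import cv2,numpy as np
for n in("side","top"):
    cv2.imwrite(f"pics/{n}0.png",r.capture(n)); i=r.camera_info(n)
    print(n,{k:(np.round(v,4).tolist() if k!="view" else np.round(v,4).tolist()) for k,v in i.items()})
print(r.get_state())
E
```

```text
side {'fx': 387.1811, 'fy': 387.1811, 'cx': 256.6972, 'cy': 193.2394, 'view': [[0.8108, -0.5852, 0.0114, -0.4645], [0.3719, 0.5301, 0.762, -0.3504], [-0.452, -0.6136, 0.6475, -0.5445], [0.0, 0.0, 0.0, 1.0]]}
top {'fx': 465.7847, 'fy': 465.7847, 'cx': 256.9507, 'cy': 177.1315, 'view': [[-0.0211, -0.9998, -0.0023, 0.135], [0.994, -0.0212, 0.1071, -0.6247], [-0.1072, -0.0001, 0.9942, -1.1481], [0.0, 0.0, 0.0, 1.0]]}
{'time_s': 0.1, 'joints': array([ 8.33116819e+01,  2.05878366e+01,  6.41013150e-01, -1.66856683e-02,
       -7.01350758e+01, -1.65068129e+01]), 'qd': array([ 0.00365437, -0.15039519,  0.0921252 ,  0.04971985, -0.09697037,
       -0.00660554]), 'joint_torque': array([-1.74540037e-03, -5.84160948e+01,  2.93748629e+01,  7.01556712e+00,
        1.01400545e-02, -5.88023181e-05]), 'tcp_pos': array([0.2657292 , 0.62007555, 0.24472907]), 'eef_rot': array([ 1.79917019e+02, -8.23194045e-03, -2.32008062e+01]), 'contact_force': array([-0.3668278 ,  0.45202792,  0.39725748]), 'moment': array([ 0.02028664, -0.00743492,  0.04367111]), 'gripper_force': 0.0, 'gripper_width': 0.0873728341022621}
```

View pics/side0.png

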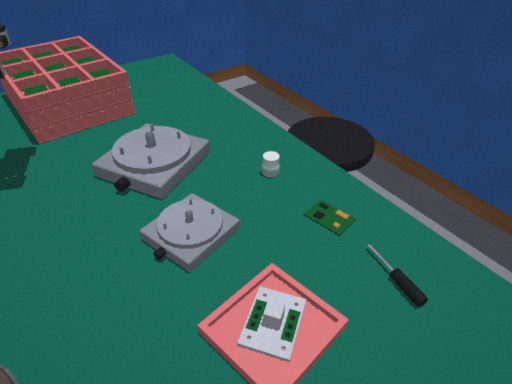

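View pics/top0.png

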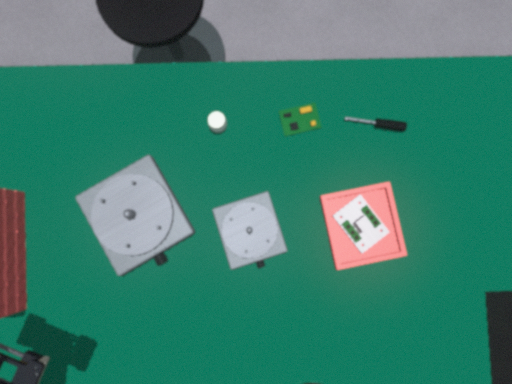

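The top view shows the small stage at about (250,230) and the carrier in the tray at (361,224), with the jar at (217,121), board at (300,120) and driver at (375,122). The side view has the small stage at (190,228) and the boss at (273,315). Next I'll enlarge these areas for precise pixels.

Run:
```python
import cv2,numpy as np
s=cv2.imread("pics/side0.png");t=cv2.imread("pics/top0.png")
def c(im,x,y,w,h):
    o=cv2.resize(im[y:y+h,x:x+w],None,fx=4,fy=4,interpolation=cv2.INTER_CUBIC)
    for k in range(0,w,10):
        cv2.line(o,(k*4,0),(k*4,6 if (x+k)%50 else 16),(0,255,255),1)
    for k in range(0,h,10):
        cv2.line(o,(0,k*4),(6 if (y+k)%50 else 16,k*4),(0,255,255),1)
    return o
cv2.imwrite("pics/t1.png",np.hstack([c(t,200,180,100,100),c(t,310,180,100,100)]))
cv2.imwrite("pics/s1.png",np.hstack([c(s,140,180,100,110),c(s,230,270,100,110)]))
```

```text
(no output)
```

View pics/t1.png

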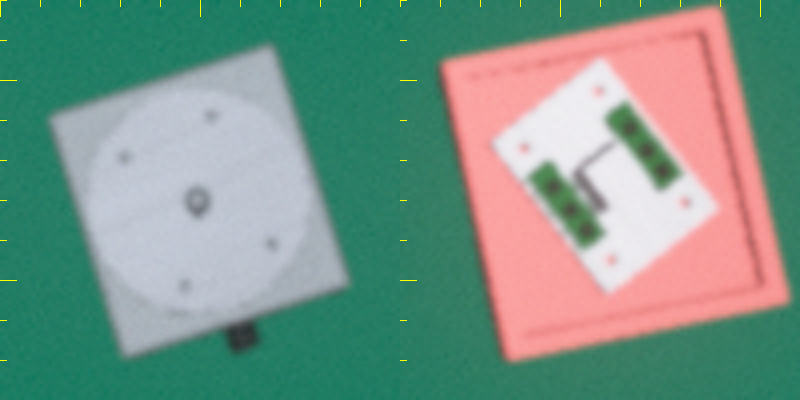

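View pics/s1.png

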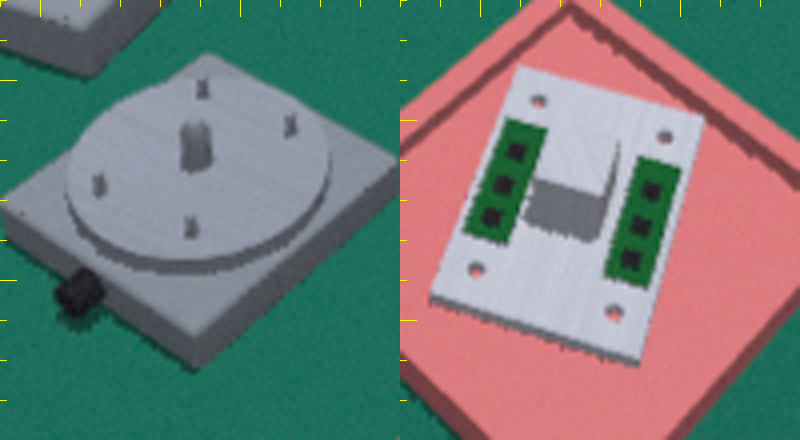

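Enlarged, the small stage's studs are in the top crop at (124,158), (211,117), (271,244) and (184,286), with the pin at (197,202). The side crop shows the same studs, pin, carrier holes and corners, plus the front edge of the boss's top. I'll triangulate these and fit the poses.

```bash
cat > geo.py <<'E'
from plant import r
import numpy as np
from scipy.optimize import least_squares
I={n:r.camera_info(n) for n in("side","top")}
def proj(n,P):
    i=I[n];V=np.array(i["view"]);c=np.atleast_2d(P)@V[:3,:3].T+V[:3,3]
    return np.c_[i["cx"]+i["fx"]*c[:,0]/-c[:,2], i["cy"]+i["fy"]*-c[:,1]/-c[:,2]]
def un(pts,x0,y0): return (np.array(pts,float)+.5)/4-.5+[x0,y0]
def tri(t,s):
    f=least_squares(lambda p:np.r_[(proj("top",p)-t)[0],(proj("side",p)-s)[0]],[.6,0,.03]);return f.x,np.sqrt(np.mean(f.fun**2))
E
cat > m.py <<'E'
from geo import *
ct=un([(124,148),(199,90),(286,202),(213,260),(92,145),(200,58),(319,209),(210,294)],310,180)
cs=un([(138,100),(265,137),(214,313),(76,270),(115,66),(303,118),(238,362),(30,297)],230,270)
st=un([(124,158),(211,117),(271,244),(184,286),(197,200)],200,180)
ss=un([(203,85),(291,121),(191,224),(99,182),(196,125)],140,180)
for a,b in list(zip(ct,cs))+list(zip(st,ss)):
    p,e=tri(a,b);print(np.round(p*1e3,1),round(e,2))
def fit(L,t,s,z,nm):
    L=np.array(L,float)
    def W(q):
        c,d=np.cos(q[3]),np.sin(q[3]);return np.c_[q[0]+c*L[:,0]-d*L[:,1],q[1]+d*L[:,0]+c*L[:,1],q[2]+L[:,2]]
    best=min((least_squares(lambda q:np.r_[(proj("top",W(q))-t).ravel(),(proj("side",W(q))-s).ravel()],[.6,0,z,y0],loss="soft_l1") for y0 in np.arange(0,6,.7)),key=lambda f:f.cost)
    q=best.x;print(nm,np.round(q[:3]*1e3,1),"yaw",round(q[3],4),"rms",np.sqrt(np.mean(best.fun**2)).round(2));print(np.round(best.fun.reshape(-1,2),1).tolist());return q
h=[(44,30),(44,-30),(-44,-30),(-44,30)];c=[(60,45),(60,-45),(-60,-45),(-60,45)]
fit([(x/1e3,y/1e3,.008) for x,y in h+c],ct,cs,.012,"carrier")
fit([(x/1e3,y/1e3,.010) for x,y in h]+[(0,0,.030)],st,ss,.042,"stage")
# boss top: front-left edge corners
print(I["top"]["view"][:3,:3].T@-I["top"]["view"][:3,3])
E
python3 m.py
```

```text
[524.3 -89.3  20.8] 0.27
[ 559.6 -138.3   20.6] 0.14
[ 488.1 -190.3   21.3] 0.26
[ 452.7 -142.3   21.9] 0.24
[526.3 -68.7  22. ] 0.19
[ 580.5 -140.3   19.9] 0.24
[ 483.4 -211.5   20. ] 0.31
[ 431.2 -139.9   19.2] 0.19
[523.9 188.4  50.4] 0.46
[548.3 133.9  51.4] 0.51
[468.9  98.8  49.3] 0.37
[444.2 153.   49.1] 0.3
[497.4 143.3  68.5] 0.51
carrier [ 505.8 -140.    12.6] yaw 6.9182 rms 0.36
[[0.4, -0.0], [0.0, 0.1], [0.1, -0.4], [-0.0, -0.3], [-0.1, -0.7], [0.4, -0.5], [0.5, -0.8], [0.1, -0.1], [-0.5, 0.5], [-0.5, 0.1], [-0.3, 0.2], [-0.4, 0.3], [0.1, 0.0], [0.0, -0.1], [0.2, -0.2], [-0.6, -0.5]]
stage [496.6 143.6  39.6] yaw 0.4241 rms 0.48
[[0.0, -0.8], [0.1, -1.0], [0.5, -0.5], [0.2, -0.4], [0.2, -0.4], [-0.5, 0.1], [-0.4, 0.4], [-0.4, 0.1], [-0.4, -0.1], [-1.1, -0.2]]
[0.50076418 0.12161915 1.20874858]
```

Both measured heights agree with the text: the plate top is at 20.6 mm against 20 expected, and the pin and stud points at 68 and 50 mm are plausible. The results are:
- **Carrier:** (0.506, -0.140), yaw 0.635 rad.
- **Studs:** yaw 0.424 rad.
- **Seat:** (0.497, 0.144).

I'll move above the carrier now.

jog_arm([
  [[1, 1.5, -4.75, 0, -0.033], [1, 1.5, -4.75, 0, -0.033], [1, 1.5, -4.75, 0, -0.033], [1, 1.5, -4.75, 0, -0.033], [1, 1.5, -4.75, 0, -0.033], [1, 1.5, -4.75, 0, -0.033], [1, 1.5, -4.75, 0, -0.033], [1, 1.5, -4.75, 0, -0.033]],
])

```text
time_s: 1.1
tcp_pos: [0.3859, 0.2387, 0.2455]
eef_rot: [180.0, 0.0, -38.4]
contact_force: [0.8, 0.6, -0.1]
gripper_width: 0.0877
gripper_force: 0.0
```

jog_arm([
  [[1, 1.5, -4.75, 0, -0.033], [1, 1.5, -4.75, 0, -0.033], [1, 1.5, -4.75, 0, -0.033], [1, 1.5, -4.75, 0, -0.033], [1, 1.5, -4.75, 0, -0.033], [1, 1.5, -4.75, 0, -0.033], [1, 1.5, -4.75, 0, -0.033], [1, 1.5, -4.75, 0, -0.033]],
])

```text
time_s: 2.1
tcp_pos: [0.506, -0.1413, 0.2454]
eef_rot: [180.0, 0.0, -53.5]
contact_force: [1.2, 1.0, 0.3]
gripper_width: 0.0874
gripper_force: 0.0
```

```bash
cat >> m.py <<'E'
print("boss edge tri",tri(un([(574,172)],-90+0,180)[0],un([(137,180)],230,270)[0]) )
E
python3 - <<'E'
from geo import *
# boss top corners predicted; compare with crops (side front edge (137,180),(206,197); top left face)
y=.635;c,s=np.cos(y),np.sin(y)
for z in(.020,.054):
  P=np.array([[.5058+c*a-s*b,-.14+s*a+c*b,z] for a,b in[(.015,.015),(.015,-.015),(-.015,-.015),(-.015,.015)]])
  print(z,"top",((proj("top",P)-[310,180]+.5)*4-.5).round().tolist(),"side",((proj("side",P)-[230,270]+.5)*4-.5).round().tolist())
s_=r.get_state();print(s_["tcp_pos"],s_["eef_rot"],s_["time_s"],s_["contact_force"])
E
```

```text
0.02 top [[172.0, 170.0], [209.0, 141.0], [239.0, 178.0], [202.0, 207.0]] side [[149.0, 164.0], [214.0, 183.0], [196.0, 242.0], [129.0, 223.0]]
0.054 top [[184.0, 169.0], [221.0, 139.0], [252.0, 178.0], [214.0, 208.0]] side [[151.0, 120.0], [219.0, 139.0], [200.0, 198.0], [131.0, 178.0]]
[ 0.50595652 -0.14126515  0.24540248] [ 1.79995201e+02  1.12038679e-02 -5.35126082e+01] 2.1 [1.21317556 0.97612282 0.31668672]
```

The boss model matches the picture: the predicted front top edge, (131,178) to (200,198), agrees with what I see, which puts its top at 54 mm. I'll descend with the jaws along the carrier's x axis.

jog_arm([
  [[1, 0, 0.1, -4, 0], [1, 0, 0, -4, 0], [1, 0, 0, -4, 0], [1, 0, 0, -3, 0], [1, 0, 0, -2.5, 0], [1, 0, 0, -1.5, 0], [1, 0, 0, -1, 0], [1, 0, 0, 0, 0]],
])

```text
time_s: 3.1
tcp_pos: [0.5057, -0.1386, 0.0453]
eef_rot: [180.0, 0.0, -53.4]
contact_force: [-0.1, 0.3, 0.0]
gripper_width: 0.0877
gripper_force: 0.0
```

jog_arm([
  [[-0.4, 0, 0, 0, 0], [-0.6, 0, 0, 0, 0], [-0.8, 0, 0, 0, 0], [-1, 0, 0, 0, 0], [-1, 0, 0, 0, 0], [-1, 0, 0, 0, 0], [-1, 0, 0, 0, 0], [-1, 0, 0, 0, 0]],
], force=25)

```text
time_s: 4.1
tcp_pos: [0.506, -0.1385, 0.0456]
eef_rot: [-180.0, -0.0, -53.4]
contact_force: [0.4, 1.4, 0.4]
gripper_width: 0.03
gripper_force: 25.0
```

It's gripped at 30 mm width. I'll lift it and carry it over the stage.

jog_arm([
  [[-1, 0, 0, 0.5, 0], [-1, 0, 0, 1, 0], [-1, 0, 0, 1.5, 0], [-1, 0, 0, 2, 0], [-1, 0, 0, 2, 0], [-1, 0, 0, 2, 0], [-1, 0, 0, 1, 0], [-1, 0, 0, 0, 0]],
])

```text
time_s: 5.1
tcp_pos: [0.5062, -0.1385, 0.1465]
eef_rot: [-179.9, -0.1, -53.4]
contact_force: [-0.6, -0.4, -3.4]
gripper_width: 0.0301
gripper_force: 25.0
```

jog_arm([
  [[-1, -0.1, 2, 0, -0.02], [-1, -0.1, 4, 0, -0.03], [-1, -0.15, 5, 0, -0.03], [-1, -0.15, 5, 0, -0.03], [-1, -0.15, 5, 0, -0.03], [-1, -0.15, 4, 0, -0.03], [-1, -0.1, 2.3, 0, -0.025], [-1, -0.1, 1, 0, -0.02]],
])

```text
time_s: 6.1
tcp_pos: [0.4952, 0.1456, 0.1446]
eef_rot: [179.9, -0.0, -65.7]
contact_force: [0.9, -0.1, -4.0]
gripper_width: 0.0298
gripper_force: 25.0
```

jog_arm([
  [[-1, 0, 0, 0, 0], [-1, 0, 0, 0, 0], [-1, 0, 0, 0, 0], [-1, 0, 0, 0, 0]],
])

```text
time_s: 6.6
tcp_pos: [0.4959, 0.1439, 0.1456]
eef_rot: [180.0, 0.0, -65.8]
contact_force: [0.3, -0.9, -3.3]
gripper_width: 0.0299
gripper_force: 25.0
```

Run:
```python
from geo import *
import cv2
s=r.capture("side");t=r.capture("top");cv2.imwrite("pics/side2.png",s);cv2.imwrite("pics/top2.png",t)
f=lambda im,x,y:cv2.resize(im[y:y+130,x:x+100],None,fx=4,fy=4,interpolation=cv2.INTER_CUBIC)
cv2.imwrite("pics/c2.png",np.hstack([f(t,200,150),f(s,140,140)]))
S=r.get_state();print(S["tcp_pos"],S["eef_rot"],S["contact_force"],S["moment"],S["time_s"])
```

```text
[0.49588195 0.14410765 0.14559761] [-1.79995325e+02  3.04284447e-03 -6.57895011e+01] [ 1.03113769  0.55424928 -4.02183661] [ 0.10210912 -0.06043534 -0.02295198] 6.7
```

View pics/c2.png

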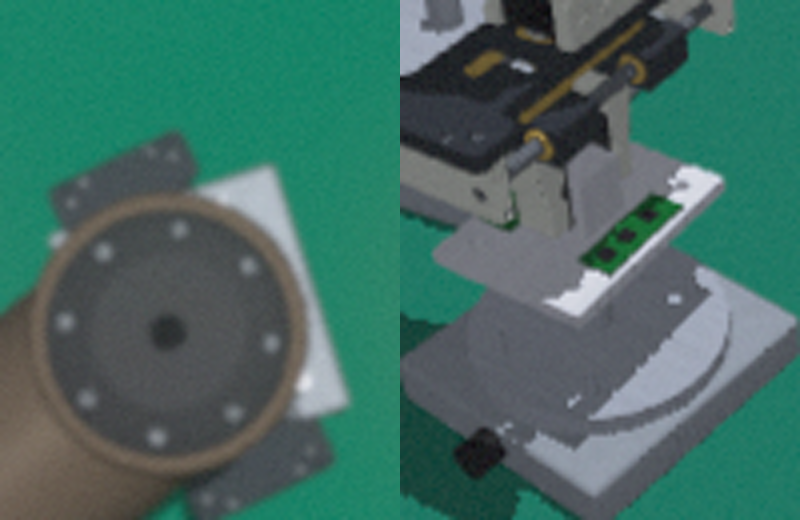

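The top view is blocked by the wrist. In the side view the carrier hangs level above the turntable, with corners at (321,182), (178,327) and (33,258), roughly centred. The tapered pin captures within about 5 mm, so I'll go down by feel.

jog_arm([
  [[-1, 0, 0.05, -1, 0], [-1, 0, 0, -1.5, 0], [-1, 0, 0, -1, 0], [-1, 0, 0, -0.4, 0], [-1, 0, 0, 0, 0], [-1, 0, 0, 0, 0]],
])

```text
time_s: 7.45
tcp_pos: [0.4961, 0.1451, 0.1069]
eef_rot: [-180.0, 0.0, -65.8]
contact_force: [-0.3, -0.2, -3.8]
gripper_width: 0.0301
gripper_force: 25.0
```

jog_arm([
  [[-1, 0, 0, -0.1, 0], [-1, 0, 0, -0.1, 0], [-1, 0, 0, -0.1, 0], [-1, 0, 0, -0.1, 0], [-1, 0, 0, 0, 0]],
])

```text
time_s: 8.07
tcp_pos: [0.4958, 0.1449, 0.1025]
eef_rot: [180.0, -0.0, -65.8]
contact_force: [0.6, 0.8, -3.8]
gripper_width: 0.0301
gripper_force: 25.0
```

jog_arm([
  [[-1, 0, 0, -0.1, 0], [-1, 0, 0, -0.1, 0], [-1, 0, 0, -0.1, 0], [-1, 0, 0, 0, 0]],
])

```text
time_s: 8.57
tcp_pos: [0.4958, 0.1449, 0.0994]
eef_rot: [180.0, -0.0, -65.8]
contact_force: [-0.1, -0.1, -4.5]
gripper_width: 0.0297
gripper_force: 25.0
```

jog_arm([
  [[-1, 0, 0, -0.1, 0], [-1, 0, 0, -0.1, 0], [-1, 0, 0, -0.1, 0], [-1, 0, 0, 0, 0]],
])

```text
time_s: 9.07
tcp_pos: [0.4963, 0.1452, 0.0967]
eef_rot: [-179.9, 0.0, -65.8]
contact_force: [1.8, 0.7, -3.5]
gripper_width: 0.0299
gripper_force: 25.0
```

jog_arm([
  [[-1, 0, 0, -0.1, 0], [-1, 0, 0, -0.1, 0], [-1, 0, 0, 0, 0], [-1, 0, 0, 0, 0]],
])

```text
time_s: 9.57
tcp_pos: [0.4963, 0.1452, 0.0947]
eef_rot: [-180.0, 0.0, -65.8]
contact_force: [3.9, 0.7, -3.0]
gripper_width: 0.0297
gripper_force: 25.0
```

jog_arm([
  [[-1, 0, 0, -0.1, 0], [-1, 0, 0, -0.1, 0], [-1, 0, 0, 0, 0], [-1, 0, 0, 0, 0]],
])

```text
time_s: 10.07
tcp_pos: [0.4963, 0.1452, 0.0927]
eef_rot: [-179.9, 0.0, -65.8]
contact_force: [5.6, 2.0, -2.4]
gripper_width: 0.0301
gripper_force: 25.0
```

The pin is pushing towards +x, so I'll yield that way.

jog_arm([
  [[-1, 0.05, 0.02, 0, 0], [-1, 0, 0, 0, 0], [-1, 0, 0, 0, 0]],
])

```text
time_s: 10.45
tcp_pos: [0.4964, 0.1452, 0.0926]
eef_rot: [-180.0, 0.0, -65.8]
contact_force: [3.6, 1.4, -1.2]
gripper_width: 0.03
gripper_force: 25.0
```

jog_arm([
  [[-1, 0.05, 0, 0, 0], [-1, 0, 0, 0, 0], [-1, 0, 0, 0, 0]],
])

```text
time_s: 10.82
tcp_pos: [0.4965, 0.145, 0.0924]
eef_rot: [180.0, 0.0, -65.8]
contact_force: [1.9, 1.2, -3.1]
gripper_width: 0.03
gripper_force: 25.0
```

jog_arm([
  [[-1, 0.05, 0, 0, 0], [-1, 0, 0, 0, 0], [-1, 0, 0, 0, 0]],
])

```text
time_s: 11.2
tcp_pos: [0.4968, 0.1448, 0.0922]
eef_rot: [179.9, -0.0, -65.8]
contact_force: [0.3, 1.7, -4.4]
gripper_width: 0.0297
gripper_force: 25.0
```

jog_arm([
  [[-1, 0.08, 0, 0, 0], [-1, 0, 0, 0, 0], [-1, 0, 0, 0, 0]],
])

```text
time_s: 11.58
tcp_pos: [0.4979, 0.1448, 0.0924]
eef_rot: [180.0, -0.0, -65.8]
contact_force: [0.1, -0.2, -3.4]
gripper_width: 0.0301
gripper_force: 25.0
```

jog_arm([
  [[-1, 0, 0.15, 0, 0], [-1, 0, 0, 0, 0], [-1, 0, 0, 0, 0]],
])

```text
time_s: 11.95
tcp_pos: [0.4978, 0.1463, 0.0924]
eef_rot: [180.0, -0.0, -65.8]
contact_force: [-0.7, -1.8, -3.3]
gripper_width: 0.0297
gripper_force: 25.0
```

jog_arm([
  [[-1, 0, -0.3, 0, 0], [-1, 0, 0, 0, 0], [-1, 0, 0, 0, 0]],
])

```text
time_s: 12.32
tcp_pos: [0.4983, 0.1447, 0.0926]
eef_rot: [-179.9, 0.1, -65.8]
contact_force: [-2.1, 4.1, -4.6]
gripper_width: 0.03
gripper_force: 25.0
```

jog_arm([
  [[-1, 0, 0.18, 0, 0], [-1, 0, 0, 0, 0], [-1, 0, 0, 0, 0]],
])

```text
time_s: 12.7
tcp_pos: [0.4982, 0.1454, 0.0926]
eef_rot: [-180.0, -0.0, -65.8]
contact_force: [-0.9, -0.6, -3.5]
gripper_width: 0.0297
gripper_force: 25.0
```

jog_arm([
  [[-1, 0.15, 0, 0, 0], [-1, 0, 0, 0, 0], [-1, 0, 0, 0, 0]],
])

```text
time_s: 13.08
tcp_pos: [0.4986, 0.1452, 0.0923]
eef_rot: [179.9, 0.0, -65.8]
contact_force: [-6.7, 1.8, -0.9]
gripper_width: 0.0299
gripper_force: 25.0
```

jog_arm([
  [[-1, -0.3, 0, 0, 0], [-1, 0, 0, 0, 0], [-1, 0, 0, 0, 0]],
])

```text
time_s: 13.45
tcp_pos: [0.4969, 0.1455, 0.0927]
eef_rot: [-180.0, -0.0, -65.8]
contact_force: [-0.0, -0.2, -3.0]
gripper_width: 0.03
gripper_force: 25.0
```

Centred within the bore clearance at about (0.4976, 0.1454). I'll go down to the studs.

jog_arm([
  [[-1, 0.07, 0, -0.1, 0], [-1, 0, 0, -0.1, 0], [-1, 0, 0, 0, 0], [-1, 0, 0, 0, 0]],
])

```text
time_s: 13.95
tcp_pos: [0.4974, 0.1454, 0.0905]
eef_rot: [180.0, -0.0, -65.8]
contact_force: [-0.6, 0.1, -4.0]
gripper_width: 0.0302
gripper_force: 25.0
```

jog_arm([
  [[-1, 0, 0, -0.1, 0], [-1, 0, 0, -0.1, 0], [-1, 0, 0, 0, 0], [-1, 0, 0, 0, 0]],
])

```text
time_s: 14.45
tcp_pos: [0.4974, 0.1454, 0.0886]
eef_rot: [-180.0, 0.0, -65.8]
contact_force: [0.4, -0.5, -4.1]
gripper_width: 0.0301
gripper_force: 25.0
```

jog_arm([
  [[-1, 0, 0, -0.1, 0], [-1, 0, 0, -0.05, 0], [-1, 0, 0, 0, 0], [-1, 0, 0, 0, 0]],
])

```text
time_s: 14.95
tcp_pos: [0.4973, 0.1454, 0.087]
eef_rot: [180.0, -0.0, -65.8]
contact_force: [-1.4, -0.3, -3.2]
gripper_width: 0.0302
gripper_force: 25.0
```

jog_arm([
  [[-1, 0, 0, -0.05, 0], [-1, 0, 0, -0.05, 0], [-1, 0, 0, 0, 0], [-1, 0, 0, 0, 0]],
])

```text
time_s: 15.45
tcp_pos: [0.4973, 0.1454, 0.086]
eef_rot: [180.0, -0.0, -65.8]
contact_force: [-0.2, 1.0, -3.4]
gripper_width: 0.0298
gripper_force: 25.0
```

jog_arm([
  [[-1, 0, 0, -0.05, 0], [-1, 0, 0, -0.05, 0], [-1, 0, 0, 0, 0], [-1, 0, 0, 0, 0]],
])

```text
time_s: 15.95
tcp_pos: [0.4973, 0.1454, 0.0851]
eef_rot: [180.0, -0.0, -65.8]
contact_force: [0.4, 0.6, -4.0]
gripper_width: 0.0297
gripper_force: 25.0
```

```bash
python3 -c "
from plant import r
S=r.get_state();print(S['tcp_pos'],S['eef_rot'],S['contact_force'],S['moment'])"
```

```text
[0.49734728 0.14543121 0.08505866] [ 1.79998623e+02 -1.31381806e-03 -6.57626290e+01] [ 0.4157959   0.55852241 -3.95648442] [ 0.11392158 -0.04524093  0.0153579 ]
```

The underside is at about 52 mm, below the stud tips with no load, so the studs are in. I'll continue gently.

jog_arm([
  [[-1, 0, 0, -0.1, 0], [-1, 0, 0, -0.1, 0], [-1, 0, 0, 0, 0], [-1, 0, 0, 0, 0]],
])

```text
time_s: 16.45
tcp_pos: [0.4973, 0.1454, 0.0831]
eef_rot: [180.0, -0.0, -65.8]
contact_force: [-0.8, 0.8, -3.9]
gripper_width: 0.0296
gripper_force: 25.0
```

jog_arm([
  [[-1, 0, 0, -0.1, 0], [-1, 0, 0, -0.1, 0], [-1, 0, 0, -0.1, 0], [-1, 0, 0, 0, 0], [-1, 0, 0, 0, 0]],
])

```text
time_s: 17.08
tcp_pos: [0.4974, 0.1454, 0.0801]
eef_rot: [180.0, -0.0, -65.8]
contact_force: [0.4, -1.0, -4.4]
gripper_width: 0.0299
gripper_force: 25.0
```

jog_arm([
  [[-1, 0, 0, -0.1, 0], [-1, 0, 0, -0.1, 0], [-1, 0, 0, 0, 0], [-1, 0, 0, 0, 0]],
])

```text
time_s: 17.58
tcp_pos: [0.4973, 0.1454, 0.078]
eef_rot: [180.0, -0.0, -65.8]
contact_force: [0.8, 0.1, -4.0]
gripper_width: 0.0297
gripper_force: 25.0
```

jog_arm([
  [[-1, 0, 0, -0.1, 0], [-1, 0, 0, -0.1, 0], [-1, 0, 0, 0, 0], [-1, 0, 0, 0, 0]],
])

```text
time_s: 18.08
tcp_pos: [0.4974, 0.1454, 0.076]
eef_rot: [180.0, -0.0, -65.8]
contact_force: [-1.0, -0.2, -4.2]
gripper_width: 0.0299
gripper_force: 25.0
```

jog_arm([
  [[-1, 0, 0, -0.05, 0], [-1, 0, 0, 0, 0], [-1, 0, 0, 0, 0]],
])

```text
time_s: 18.45
tcp_pos: [0.4974, 0.1455, 0.0756]
eef_rot: [-180.0, 0.0, -65.8]
contact_force: [0.2, -0.1, -2.9]
gripper_width: 0.0301
gripper_force: 25.0
```

jog_arm([
  [[-1, 0, 0, -0.05, 0], [-1, 0, 0, 0, 0], [-1, 0, 0, 0, 0]],
])

```text
time_s: 18.82
tcp_pos: [0.4974, 0.1455, 0.0756]
eef_rot: [-180.0, -0.0, -65.8]
contact_force: [-3.6, 0.5, 5.9]
gripper_width: 0.0298
gripper_force: 25.0
```

It bottomed out at the expected height (TCP 75.6 mm, underside 42 mm). I'll unload, open and withdraw.

jog_arm([
  [[-1, 0, 0, 0.05, 0], [-0.3, 0, 0, 0, 0], [-0.1, 0, 0, 0, 0], [0.1, 0, 0, 0, 0], [0.3, 0, 0, 0, 0], [0.5, 0, 0, 0, 0], [0.5, 0, 0, 0, 0], [0.5, 0, 0, 0, 0]],
])

```text
time_s: 19.82
tcp_pos: [0.4974, 0.1454, 0.0756]
eef_rot: [-180.0, -0.0, -65.8]
contact_force: [0.6, 0.4, 0.1]
gripper_width: 0.0656
gripper_force: 0.0
```

jog_arm([
  [[0.5, 0, 0, 1, 0], [0.5, 0, 0, 2, 0], [0.5, 0, 0, 3, 0], [0.5, 0, 0, 4, 0], [0.5, 0, 0, 3, 0], [0.5, 0, 0, 0, 0]],
])

```text
time_s: 20.58
tcp_pos: [0.4986, 0.1462, 0.209]
eef_rot: [-179.7, 0.0, -65.7]
contact_force: [0.0, -0.5, -0.6]
gripper_width: 0.066
gripper_force: 0.0
```

jog_arm([
  [[0.5, 0, 4, 0, 0], [0.5, 0, 5, 0, 0], [0.5, 0, 5, 0, 0], [0.5, 0, 5, 0, 0], [0.5, 0, 4, 0, 0], [0.5, 0, 2, 0, 0], [0.5, 0, 0, 0, 0], [0.5, 0, 0, 0, 0]],
])

```text
time_s: 21.58
tcp_pos: [0.4972, 0.3944, 0.2054]
eef_rot: [180.0, -0.0, -65.8]
contact_force: [0.7, -0.2, 0.0]
gripper_width: 0.0657
gripper_force: 0.0
```

Run:
```python
from geo import *
import cv2
s=r.capture("side");t=r.capture("top")
f=lambda im,x,y:cv2.resize(im[y:y+110,x:x+100],None,fx=4,fy=4,interpolation=cv2.INTER_CUBIC)
cv2.imwrite("pics/c3.png",np.hstack([f(t,200,180),f(s,140,170)]))
P=np.array([[.4966,.1436,.042+.042]]);print(((proj("top",P)-[200,180])*4).round(),((proj("side",P)-[140,170])*4).round())
y=.424;c,d=np.cos(y),np.sin(y)
P=np.array([[.4966+c*a-d*b,.1436+d*a+c*b,.05] for a,b in[(.06,.045),(.06,-.045),(-.06,-.045),(-.06,.045)]])
print(((proj("top",P)-[200,180])*4).round().tolist(),((proj("side",P)-[140,170])*4).round().tolist())
```

```text
[[196. 197.]] [[187. 142.]]
[[90.0, 140.0], [221.0, 78.0], [305.0, 254.0], [172.0, 317.0]] [[195.0, 98.0], [327.0, 153.0], [192.0, 294.0], [53.0, 228.0]]
```

View pics/c3.png

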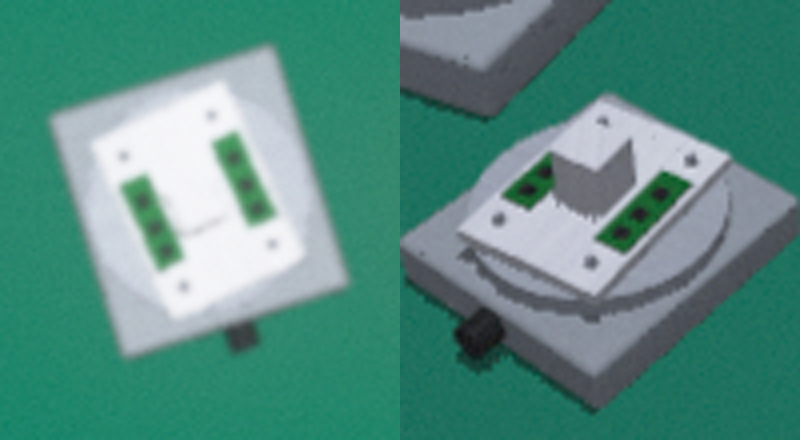

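The carrier lies flat on the turntable with stud tips visible in all four holes: (124,157), (211,116), (271,244) and (184,286) in the top crop. Its corners are within about 7 crop pixels of the prediction, and the arm is clear, so I'll hand in.

```bash
python3 -c "
from plant import r
print(r.close_job())"
```

```text
the job is handed in; nothing more can be done
None
```

The carrier is seated flat on the smaller stage with the pin and all four studs in their holes, released with the arm clear, and handed in at about 22 s; the hand-in call returned no verdict.

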